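# Load a radio battery pack into a sprung test cradle

## Task

Load the radio battery pack lying on the table into the test cradle: its metal-contact end goes against the sprung plate, then push it along against the spring until its other end can drop down inside the two fixed posts, and let the spring slide that end home under their lips. Leave the pack flat on the cradle's floor, held between the spring and the posts, and do not shift the small things lying round about.

Things in the scene. Friction and masses are not known exactly. Their poses are not given: they have to be found in the camera images.
- pack: Black radio battery pack, a box 88 (x) x 54 (y) x 18 (z) mm, about 0.18 kg (varies). Origin at the centre of its underside. Its +x end is the contact end: a row of small gold contact strips lies on the top face along that end. It starts flat on the table, loose; grasp it across its 54 mm.
- pack_nose (a point): Centre of the pack's contact-end face: 44 mm along the pack's +x from its origin, 9 mm above its underside.
- cradle: Grey battery test cradle, fixed to the table. Origin: on the table below the centre of a properly loaded pack; +x to the sprung end, z up. Base 82 mm wide, x = -66 to +96 mm; its top, 10 mm up, is the bay floor. Side guides: inner faces at y = +-28.8 mm, flaring out to +-35, tops 15 mm above the floor. Behind the plate a black housing, x = 64 to 90 mm, 33 mm high above the floor with its sockets.
- bay_floor (a point): Middle of the bay floor, 10 mm above the cradle's origin. The relaxed plate stands 80 mm from the posts, 8 mm less than the pack's length. A pack laid in with its contact end down on the floor by the plate leans about 20 deg, its underside resting on the lips' inner edges and its rear edge about 30 mm above the floor; the lean falls to 16 deg as it is pushed in.
- posts (a point): Midway between the cradle's two fixed black posts, on their inner face (cradle x = -44, y = 0), 24 mm above the floor, level with the lips' tops. Posts: x = -60 to -44 mm, y = +-20 to +-35 mm. Between them an open notch 40 mm wide lets a finger pass from behind (-x) down to the floor. Each post's lip reaches inward to x = -40 mm, from 20 to 24 mm above the floor.
- contact (a joint): Travel of the sprung aluminium plate in m along cradle +x: 0 relaxed (face at x = +36 mm), 0.017 at its hard stop, 0.008 with a pack loaded. Springs 450 N/m, no preload: 3.6 N loaded, 7.7 N at the stop. To pass inside the lips the plate must go back about 14 mm with the pack leaning, 12 mm with it level. Plate 42 mm wide, top 23 mm above the floor.
- contact_face (a point): Centre of the plate's face that the pack touches, 12 mm above the bay floor; moves with the plate.
- nine_volt: Small 9 V block battery lying on the table, 48 x 26 x 18 mm, loose bystander; leave where it is. Origin at the centre of its underside.
- cell: Single green AA cell lying on the table, 14 x 50 x 14 mm, loose bystander; leave where it is. Origin at the centre of its underside.
- loupe: Black eyeglass loupe standing on the table, 34 mm across, 28 mm high, loose bystander; leave where it is. Origin at the centre of its underside.
Not all that is in view belongs to the job. Leave any purple look-alike of the pack alone.

How it is judged (in metres and radians):
At the end, for the whole second after the job is handed in: The pack lies flat (within 0.05 rad) on the cradle's floor, centred on the loaded position within 3 mm lengthwise and 3.5 mm sideways and in height, contact end against the sprung plate, plate held 5 to 11 mm back, pack at rest (x of pack in the frame of cradle between -0.003 and 0.003 m and y of pack in the frame of cradle between -0.0035 and 0.0035 m and z of pack in the frame of cradle between 0.007 and 0.0135 m and angle between pack's own z axis and vertical below 0.05 rad and x of pack_nose in the frame of cradle above 0.038 m and value of joint contact between 0.005 and 0.011 m and linear speed of pack below 0.01 m/s); the robot touches nothing.
It fails at once if a bystander (9 V battery, AA cell or loupe) is shifted by more than 20 mm (distance of any of nine_volt, cell, loupe from where it was at the start of the episode above 0.02 m).
It also fails if it takes over 67 s, if anything falls off the work surface, if the arm or the gripper's body presses on something with over 40 N, if the wrist force passes 120 N, or if a joint passes its speed limit or range.

## Robot

A 6-joint arm with a two-finger parallel gripper is mounted at the origin on a cart in front of the work surface, level with it; the furniture and walls round the work are solid. World frame = base frame: x ahead of the robot, y to its left, z up, the work surface at z = 0. Lengths are in mm, angles in rad, forces in N, time in s.
With the tool pointing down it reaches from about 350 to 775 mm from the base axis. Payload 7.3 kg.
Tool frame: the origin (TCP) lies at the very end of the fingers, on their centre line; the grasp point (between the pads) lies 19 mm behind it (bot.grip_point_offset is the distance from the TCP to the grasp point, in mm); z points along the fingers, y is the line along which they close (so a half turn about z gives the same grasp; the last joint's range is limited). The gripper opens to 92 mm and grips with 3 to 60 N. Pads are 19 mm wide; open, the fingers measure 130 mm over their backs; the gripper's body (75 mm by 190 mm) begins 47 mm behind the grasp point.
Start: joints at [1.19, 0.342, 1.524, -0, 1.275, -0.146], TCP at [122.124, 510.618, 226.741] pointing down, gripper open.
Joint ranges: [-2.53, 2.53], [-0.77, 2.02], [0.04, 2.7], [-1, 4.14], [0.28, 2.66], [-3.11, 3.11]. Speed limits (rad/s): [2.57, 2.57, 3.14, 3.14, 3.14, 3.14].

## Interface

Orientations are given as [roll, pitch, yaw] about the fixed x, y, z axes, in that order (R = Rz(yaw) Ry(pitch) Rx(roll)).
In Python, from plant import bot gives the robot as it stands. The module is installed in compiled form; this text tells all that it offers.
- The arm moves only by the shell command python3 -m jog 'ROWS' [OPENING]. ROWS is JSON, a list of rows, each a list of 6 numbers: the shift along the tool's x, y, z in mm, then the turn, a rotation vector about the tool's x, y, z in rad. In form: [[dx, dy, dz, rx, ry, rz], ...]. A call has 1 to 12 rows; each row shifts and turns the commanded pose from where the row before left it, along the tool's axes as they then stand; what a row does not reach is not made up. A row lasts 1/10 s, in which the tool goes at most 50 mm and 8.59 degrees, less where a joint would pass 70% of its speed; a pose out of reach is approached as far as the arm can. A call with a gripper value outside its range is refused whole. OPENING is the opening in per cent of the stroke, from 0 (shut) to 100 (fully open), set as the call begins (- or left out, the last holds). The fingers move at their own pace and stop on an object; the grip force is fixed at half the most. Time passes only in rows, so rows that do not move let the fingers close. It gives the time, the measured TCP pose, the force, the opening and the grip force at its end, in the units of the state.
- bot.get_obs(): the state, without advancing time (a new reading comes with each control period).
- bot.capture(name): name is "side" or "top"; returns the picture (420x560x3 uint8, red, green, blue); there is no depth.
- bot.camera_model(name): a dict with "fx", "fy", "cx", "cy" (pixels), "position" and "orientation" of the camera in the world. Camera axes: x right, y down, z forward; pixel columns grow to the right and rows downward; lengths in mm; the calibration is good to about 2 mm. A picture is of the moment at which its call begins. camera_model takes no time and is no camera call.
- bot.close_job(): hands the job in; it is judged then, once.
Trained networks look in the newest picture that a camera, given by its name, has taken for a name from the list of things; names that differ only in an ending like _2 or _b are one class to them, and where a whole thing is asked for, a point or a joint stands for the part that bears it (a point fixed in the world has none). Each returns a list of dicts, best first, with "p" (0 to 1); they miss things now and then, are a little off and sometimes report something else, mostly with a low value. They report only what shows in the picture. A call takes as long as a camera call. They do not tell look-alikes from the thing itself.
- bot.outline_of(target, camera): "mask" (420x560 bool, what is visible of it) and "pixel" ([column, row] in pixels, amid what is visible of it).
The state is a dict: "time": time; "joint_positions": joint angles; "dq": joint speeds; "tau": joint torques, N m; "tool_pos": TCP position; "tcp_rot": TCP orientation; "contact_force": force on the tool from outside, world axes, zero at the start; "moment": the same for the moment, N m; "grip_width": finger opening in mm; "finger_force": force on a finger pad.
Only numpy, scipy, OpenCV 4.12 (cv2) and the standard library are available. Lean on these libraries where they do the work, as an engineer would, in place of code of your own. Each camera call takes 0.05 s, during which the arm holds its last target. There are 200 camera calls.

## Working session

There is one attempt and no reset: what is moved stays moved. The work goes in short steps, Python scripts to look and compute and a shell command to move; the robot and the scene stay as the last step left them, time stands still between calls to the robot, and variables do not carry over. Pictures are saved under pics/ and viewed, at most 10 in all, crops included, and the job is handed in when it is done.

```bash
mkdir -p pics
python3 - <<'E'
from plant import bot
import cv2,numpy as np
o=bot.get_obs();print({k:np.round(v,3).tolist() for k,v in o.items()})
for n in("top","side"):
    im=bot.capture(n);cv2.imwrite(f"pics/{n}0.png",cv2.cvtColor(im,cv2.COLOR_RGB2BGR))
    print(n,bot.camera_model(n))
    for t in("pack","cradle","posts","contact","nine_volt","cell","loupe"):
        for d in bot.outline_of(t,n)[:3]:
            m=d["mask"].astype(np.uint8);r=cv2.minAreaRect(cv2.findNonZero(m))
            print(n,t,round(d["p"],2),np.round(d["pixel"]),m.sum(),np.round(cv2.boxPoints(r)).tolist())
E
```

```text
{'time': 0.0, 'joint_positions': [1.19, 0.343, 1.525, -0.0, 1.275, -0.146], 'dq': [-0.001, -0.0, 0.001, -0.0, 0.001, -0.001], 'tau': [0.001, -43.125, -24.421, 0.072, 0.056, -0.0], 'tool_pos': [121.986, 510.227, 226.047], 'tcp_rot': [-3.14, -0.0, 2.907], 'contact_force': [-0.116, -0.71, 0.112], 'moment': [0.031, 0.046, 0.038], 'finger_force': 0.0, 'grip_width': 91.961}
top {'fx': 457.6891305210977, 'fy': 457.6891305210977, 'cx': 274.5886495536708, 'cy': 215.0579663249002, 'position': array([ 313.34040566, -303.85120174, 1036.39176019]), 'orientation': array([-2.93170948e+00,  2.02897144e-03, -1.47745245e+00])}
top pack 0.85 [320. 298.] 1036 [[304.0, 278.0], [330.0, 275.0], [335.0, 316.0], [310.0, 320.0]]
top pack 0.82 [358. 234.] 959 [[336.0, 221.0], [358.0, 209.0], [377.0, 244.0], [354.0, 256.0]]
top pack 0.71 [391. 295.] 1122 [[370.0, 280.0], [395.0, 268.0], [414.0, 307.0], [389.0, 319.0]]
top cradle 0.77 [252. 197.] 2531 [[234.0, 235.0], [236.0, 164.0], [273.0, 165.0], [271.0, 236.0]]
top cradle 0.35 [268. 288.] 107 [[263.0, 276.0], [277.0, 276.0], [277.0, 290.0], [263.0, 290.0]]
t
[... 987 characters left out ...]
], [381.0, 241.0]]
side pack 0.6 [367. 199.] 556 [[347.0, 190.0], [384.0, 187.0], [386.0, 203.0], [348.0, 207.0]]
side cradle 0.61 [248. 247.] 2153 [[208.0, 260.0], [214.0, 226.0], [292.0, 240.0], [286.0, 274.0]]
side cradle 0.17 [237. 245.] 74 [[233.0, 250.0], [240.0, 236.0], [244.0, 238.0], [237.0, 252.0]]
side posts 0.56 [244. 251.] 2092 [[208.0, 260.0], [214.0, 227.0], [292.0, 240.0], [286.0, 274.0]]
side nine_volt 0.46 [236. 243.] 140 [[226.0, 248.0], [235.0, 233.0], [245.0, 239.0], [237.0, 254.0]]
side cell 0.44 [236. 201.] 75 [[234.0, 208.0], [238.0, 194.0], [243.0, 196.0], [239.0, 209.0]]
side loupe 0.51 [338. 254.] 240 [[332.0, 246.0], [348.0, 246.0], [348.0, 263.0], [332.0, 263.0]]
```

Run:
```python
import cv2
a=cv2.imread("pics/top0.png")[120:340,150:440];cv2.imwrite("pics/topc.png",cv2.resize(a,None,fx=2.7,fy=2.7,interpolation=cv2.INTER_CUBIC))
a=cv2.imread("pics/side0.png")[170:290,190:400];cv2.imwrite("pics/sidec.png",cv2.resize(a,None,fx=3.8,fy=3.8,interpolation=cv2.INTER_CUBIC))
```

```text
(no output)
```

View pics/topc.png

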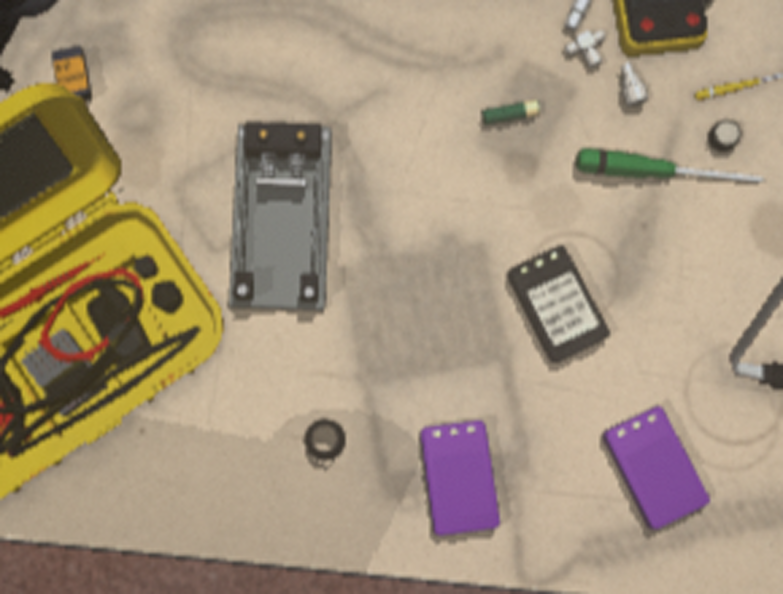

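View pics/sidec.png

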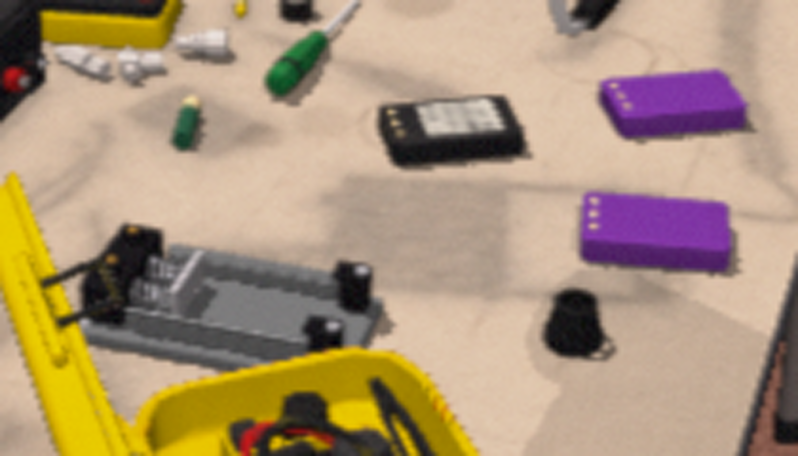

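```bash
cat > h.py <<'E'
from plant import bot
import cv2,numpy as np
from scipy.spatial.transform import Rotation as R
from scipy.optimize import minimize
PACK=[(-44,44,-27,27,0,18)]
CR=[(-66,96,-41,41,0,10),(-60,-40,-35,-20,10,34),(-60,-40,20,35,10,34),(-40,64,-36,-29,10,25),(-40,64,29,36,10,25),(64,90,-33,33,10,43)]
def proj(c,P):
    m=bot.camera_model(c);Rm=R.from_euler('xyz',m["orientation"]).as_matrix()
    q=(np.atleast_2d(P)-m["position"])@Rm
    return q[:,:2]/q[:,2:]*[m["fx"],m["fy"]]+[m["cx"],m["cy"]]
def ray(c,px,z):
    m=bot.camera_model(c);Rm=R.from_euler('xyz',m["orientation"]).as_matrix()
    d=Rm@[(px[0]-m["cx"])/m["fx"],(px[1]-m["cy"])/m["fy"],1];return m["position"]+d*(z-m["position"][2])/d[2]
def sil(c,boxes,T,S=4):
    im=np.zeros((420*S,560*S),np.uint8)
    for b in boxes:
        P=np.array([[x,y,z] for x in b[:2] for y in b[2:4] for z in b[4:]],float)
        P=T[0].apply(P)+T[1]
        q=((proj(c,P)+.5)*S-.5)
        cv2.fillConvexPoly(im,cv2.convexHull(np.round(q*16).astype(np.int32)),1,shift=4)
    return cv2.resize(im.astype(np.float32),(560,420),interpolation=cv2.INTER_AREA)
def fit(masks,boxes,p0,z=0):
    def cost(p):
        s=0
        for c,m in masks.items():
            a=sil(c,boxes,(R.from_euler('z',p[2]/100),[p[0],p[1],z]));s+=1-np.minimum(a,m).sum()/np.maximum(a,m).sum()
        return s/len(masks)
    best=minimize(cost,p0,method='Nelder-Mead',options=dict(initial_simplex=np.array(p0)+np.array([[0,0,0],[12,0,0],[0,12,0],[0,0,12]]),xatol=.1,fatol=1e-4))
    return best.x,best.fun
def mask(t,c,near):
    d=min(bot.outline_of(t,c),key=lambda d:np.hypot(*(np.array(d["pixel"])-near)));return d["mask"].astype(np.float32)
E
python3 - <<'E'
from h import *
for t,b,n in(("pack",PACK,{"top":(358,234),"side":(310,204)}),("cradle",CR,{"top":(252,197),"side":(248,247)})):
    M={c:mask(t,c,n[c]) for c in n}
    g=ray("top",n["top"],10);print(t,g, ray("side",n["side"],10))
    y0={"pack":30,"cradle":0}[t]
    for ms in({"top":M["top"]},{"side":M["side"]},M):
        x,f=fit(ms,b,[g[0],g[1],y0]);print(list(ms),np.round(x,1),round(f,3))
for t,n in(("cell",(340,162)),("loupe",(270,288)),("nine_volt",(178,148))): print(t,ray("top",n,8).round())
E
```

```text
pack [ 504.60949636 -474.19202159   10.        ] [ 503.04568869 -468.84415672   10.        ]
['top'] [ 507.3 -469.9   55.5] 0.054
['side'] [ 509.3 -469.4   48.7] 0.128
['top', 'side'] [ 507.9 -469.7   54.2] 0.096
cradle [ 568.50170172 -225.40660503   10.        ] [ 572.56207022 -243.62107397   10.        ]
['top'] [ 546.7 -230.3    6.8] 0.044
['side'] [ 548.3 -232.8    8.6] 0.159
['top', 'side'] [ 547.4 -230.7    5.9] 0.106
cell [ 673. -423.    8.]
loupe [ 365. -287.    8.]
nine_volt [672. -38.   8.]
```

Run:
```python
from h import *
s=cv2.imread("pics/side0.png");S=2
s=cv2.resize(s[150:420,60:420],None,fx=S,fy=S,interpolation=cv2.INTER_CUBIC)
for name,p,col in(("rimcorner",(231.5,240),(0,0,255)),("rimtop",(201,197),(255,0,0)),("lidR",(194,181),(0,255,0)),("lidtop",(176,152),(255,0,255))):
    for h in range(0,241,20):
        w=ray("top",p,h);q=(proj("side",w)[0]-[60,150])*S
        if h%40==0: print(name,h,w.round(),np.round(q))
        cv2.circle(s,(int(q[0]),int(q[1])),3 if h%100 else 6,col,-1)
cv2.imwrite("pics/epi.png",s)
t=cv2.imread("pics/top0.png")[120:300,140:300];t=cv2.resize(t,None,fx=3.3,fy=3.3,interpolation=cv2.INTER_CUBIC)
f=lambda P:((proj("top",P)-[140,120])*3.3).round().astype(int)
r=R.from_euler('z',.063)
for P in([-66,-41,10],[-66,41,10],[96,41,10],[96,-41,10],[-52,-27.5,34],[-52,27.5,34],[36,-21,33],[36,21,33],[64,-33,43],[64,33,43],[90,33,43],[90,-33,43]):
    cv2.circle(t,tuple(int(v) for v in f(r.apply(P)+[547.2,-230.6,0])[0]),2,(0,0,255),-1)
cv2.imwrite("pics/topm.png",t)
```

```text
rimcorner 0 [ 466. -188.    0.] [452. 253.]
rimcorner 40 [ 460. -193.   40.] [459. 220.]
rimcorner 80 [ 454. -197.   80.] [467. 185.]
rimcorner 120 [ 448. -202.  120.] [475. 150.]
rimcorner 160 [ 442. -206.  160.] [484. 112.]
rimcorner 200 [ 436. -211.  200.] [492.  74.]
rimcorner 240 [ 430. -215.  240.] [502.  33.]
rimtop 0 [ 560. -106.    0.] [332. 281.]
rimtop 40 [ 550. -114.   40.] [342. 246.]
rimtop 80 [ 541. -121.   80.] [353. 210.]
rimtop 120 [ 531. -129.  120.] [364. 172.]
rimtop 160 [ 522. -137.  160.] [376. 133.]
rimtop 200 [ 512. -144.  200.] [388.  92.]
rimtop 240 [ 503. -152.  240.] [400.  50.]
lidR 0 [597. -85.   0.] [287. 286.]
lidR 40 [586. -93.  40.] [299. 250.]
lidR 80 [ 575. -102.   80.] [311. 214.]
lidR 120 [ 564. -110.  120.] [323. 176.]
lidR 160 [ 553. -119.  160.] [336. 136.]
lidR 200 [ 542. -127.  200.] [349.  95.]
lidR 240 [ 531. -135.  240.] [363.  52.]
lidtop 0 [664. -33.   0.] [198. 303.]
lidtop 40 [651. -43.  40.] [211. 266.]
lidtop 80 [637. -54.  80.] [226. 228.]
lidtop 120 [624. -64. 120.] [240. 189.]
lidtop 160 [610. -74. 160.] [255. 149.]
lidtop 200 [597. -85. 200.] [271. 106.]
lidtop 240 [583. -95. 240.] [287.  63.]
```

View pics/epi.png

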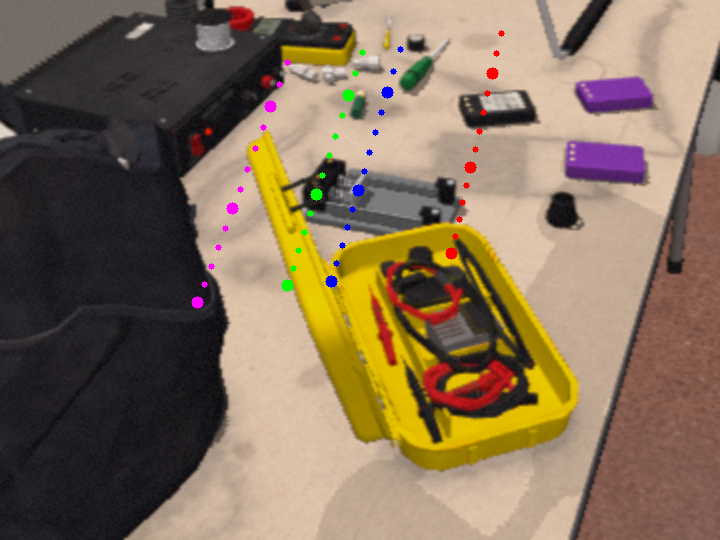

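View pics/topm.png

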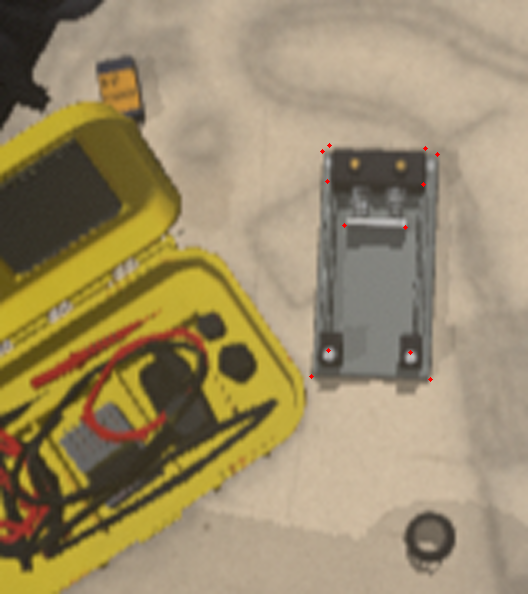

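```bash
python3 - <<'E'
from h import *
for q in((225,400),(225,330),(215,250),(190,180)):
    print(q,*[ray("side",(60+q[0]/2,150+q[1]/2),h).round().tolist() for h in(0,150,250)])
E
python3 -m jog '[[-20,0,-3,0,0,0.09],[-44,0,-3,0,0,0.094],[-44,0,-3,0,0,0.094],[-44,0,-3,0,0,0.094],[-44,0,-3,0,0,0.094],[-44,0,-3,0,0,0.094]]' 100
```

```text
(225, 400) [577.0, 65.0, 0.0] [488.0, 185.0, 150.0] [428.0, 264.0, 250.0]
(225, 330) [621.0, -9.0, 0.0] [521.0, 128.0, 150.0] [455.0, 219.0, 250.0]
(215, 250) [691.0, -108.0, 0.0] [575.0, 52.0, 150.0] [498.0, 159.0, 250.0]
(190, 180) [784.0, -208.0, 0.0] [646.0, -24.0, 150.0] [554.0, 99.0, 250.0]
time: 1.6
tool_pos: [333.1, 398.0, 244.8]
tcp_rot: [3.141, -0.0, 2.343]
contact_force: [0.4, 1.9, -0.5]
grip_width: 91.8
finger_force: 0.0
```

```bash
python3 -m jog '[[-44,-12,-10,0,0,0.094],[-44,-12,-10,0,0,0.094],[-44,-12,-10,0,0,0.1],[-44,-12,-10,0,0,0.1],[-44,-8,-5,0,0,0.1],[-44,0,0,0,0,0.1],[-44,0,0,0,0,0.1],[-44,0,0,0,0,0.1],[-44,0,0,0,0,0.1],[-44,0,0,0,0,0.1],[-44,0,0,0,0,0.1]]'
```

```text
time: 2.7
tool_pos: [415.6, -75.9, 289.8]
tcp_rot: [3.141, -0.0, 1.255]
contact_force: [1.4, 0.4, -0.5]
grip_width: 91.6
finger_force: 0.0
```

```bash
cat > rows.py <<'E'
import sys,numpy as np
from plant import bot
from scipy.spatial.transform import Rotation as R
# rows.py x y z roll pitch yaw n : per-row increments
def rows(p,e,n,p0=None,e0=None):
    o=bot.get_obs();p0=o["tool_pos"];A=R.from_euler('xyz',o["tcp_rot"]);B=R.from_euler('xyz',e)
    w=(A.inv()*B).as_rotvec()/n;d=(np.array(p)-p0)/n
    for i in range(n):
        Ri=A*R.from_rotvec(w*i);print(np.round(Ri.inv().apply(d),1).tolist(),np.round(w,3).tolist())
if __name__=="__main__":
    a=list(map(float,sys.argv[1:7]));rows(a[:3],a[3:],int(sys.argv[7]))
E
python3 rows.py 486 -483 60 3.1416 0 0.55 11
```

```text
[-33.2, 17.6, 20.9] [0.0, -0.0, 0.064]
[-32.0, 19.7, 20.9] [0.0, -0.0, 0.064]
[-30.7, 21.7, 20.9] [0.0, -0.0, 0.064]
[-29.2, 23.6, 20.9] [0.0, -0.0, 0.064]
[-27.6, 25.4, 20.9] [0.0, -0.0, 0.064]
[-26.0, 27.1, 20.9] [0.0, -0.0, 0.064]
[-24.2, 28.7, 20.9] [0.0, -0.0, 0.064]
[-22.3, 30.2, 20.9] [0.0, -0.0, 0.064]
[-20.3, 31.6, 20.9] [0.0, -0.0, 0.064]
[-18.2, 32.8, 20.9] [0.0, -0.0, 0.064]
[-16.1, 33.9, 20.9] [0.0, -0.0, 0.064]
```

```bash
python3 -m jog '[[-33,18,15,0,0,0.064],[-32,20,21,0,0,0.064],[-31,22,21,0,0,0.064],[-29,24,21,0,0,0.064],[-28,25,21,0,0,0.064],[-26,27,21,0,0,0.064],[-24,29,21,0,0,0.064],[-22,30,21,0,0,0.064],[-20,32,21,0,0,0.064],[-18,33,21,0,0,0.064],[-16,34,21,0,0,0.064],[0,0,0,0,0,0]]'; python3 rows.py 486 -483 4 3.1416 0 0.55 1
python3 - <<'E'
from h import *
# check yaw/pos of pack w/ top picture, and view
im=bot.capture("top");cv2.imwrite("pics/t2.png",cv2.cvtColor(im,cv2.COLOR_RGB2BGR))
im=cv2.cvtColor(im,cv2.COLOR_RGB2BGR)[170:350,270:470]
cv2.imwrite("pics/t2c.png",cv2.resize(im,None,fx=3.3,fy=3.3,interpolation=cv2.INTER_CUBIC))
E
```

```text
time: 3.9
tool_pos: [488.0, -483.9, 59.3]
tcp_rot: [-3.137, 0.001, 0.55]
contact_force: [-0.1, 0.7, -0.1]
grip_width: 91.8
finger_force: 0.0
[-1.2, -1.5, 55.3] [-0.005, 0.001, -0.0]
```

View pics/t2c.png

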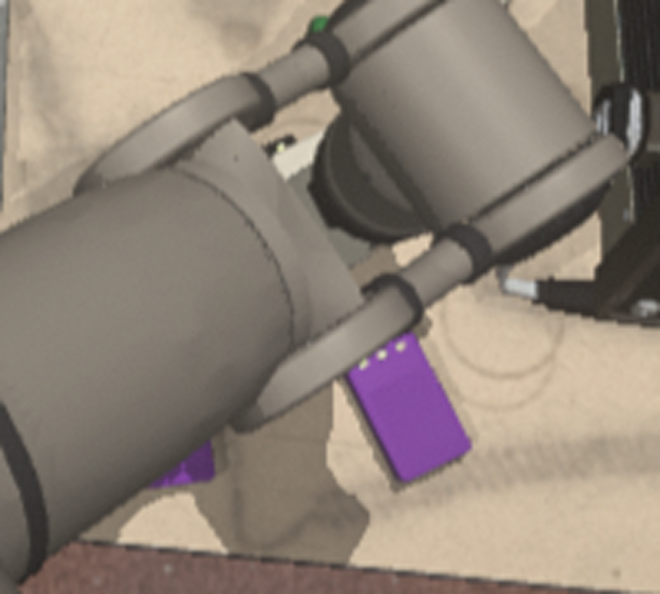

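The arm hides the black pack in this view: only a piece of its contact corner shows, near (285,150). Both purple look-alikes are clear of the fingers. I'm going down to grasp.

```bash
python3 -m jog '[[-1,-1,20,0,0,0],[0,0,20,0,0,0],[0,0,10,0,0,0],[0,0,5,0,0,0],[0,0,0,0,0,0]]' 100; python3 -m jog '[[0,0,0,0,0,0],[0,0,0,0,0,0],[0,0,0,0,0,0],[0,0,0,0,0,0],[0,0,0,0,0,0],[0,0,0,0,0,0],[0,0,0,0,0,0],[0,0,0,0,0,0]]' 20
```

```text
time: 4.45
tool_pos: [488.7, -480.3, 10.0]
tcp_rot: [-3.142, -0.0, 0.556]
contact_force: [-0.1, -1.0, 0.3]
grip_width: 91.7
finger_force: 0.0
time: 5.25
tool_pos: [488.6, -480.8, 9.8]
tcp_rot: [3.141, -0.0, 0.555]
contact_force: [-0.5, 0.5, 1.1]
grip_width: 53.6
finger_force: 29.9
```

```bash
python3 -m jog '[[0,0,0,0,0,0],[0,0,0,0,0,0],[-1,0,2,0,0,0],[-1,0,3.5,0,0,0],[0,0,0,0,0,0]]' 75; python3 -m jog '[[0,0,0,0,0,0],[0,0,0,0,0,0],[0,0,0,0,0,0],[0,0,0,0,0,0],[0,0,0,0,0,0],[0,0,0,0,0,0]]' 20;python3 -m jog '[[0,0,-15,0,0,0],[0,0,-30,0,0,0],[0,0,-40,0,0,0],[0,0,-40,0,0,0],[0,0,0,0,0,0],[0,0,0,0,0,0]]'
python3 - <<'E'
from h import *
im=bot.capture("side");im=cv2.cvtColor(im,cv2.COLOR_RGB2BGR)[80:280,200:420]
cv2.imwrite("pics/s3.png",cv2.resize(im,None,fx=2.8,fy=2.8,interpolation=cv2.INTER_CUBIC))
E
```

```text
time: 5.75
tool_pos: [486.3, -481.5, 3.3]
tcp_rot: [-3.14, 0.0, 0.555]
contact_force: [-0.2, 0.7, 0.6]
grip_width: 68.7
finger_force: 0.0
time: 6.35
tool_pos: [486.9, -481.8, 4.2]
tcp_rot: [3.142, -0.0, 0.555]
contact_force: [0.5, -1.2, -0.1]
grip_width: 53.5
finger_force: 29.9
time: 6.95
tool_pos: [487.0, -482.1, 131.0]
tcp_rot: [3.139, -0.0, 0.555]
contact_force: [-1.1, -0.3, -2.3]
grip_width: 53.9
finger_force: 29.9
```

View pics/s3.png

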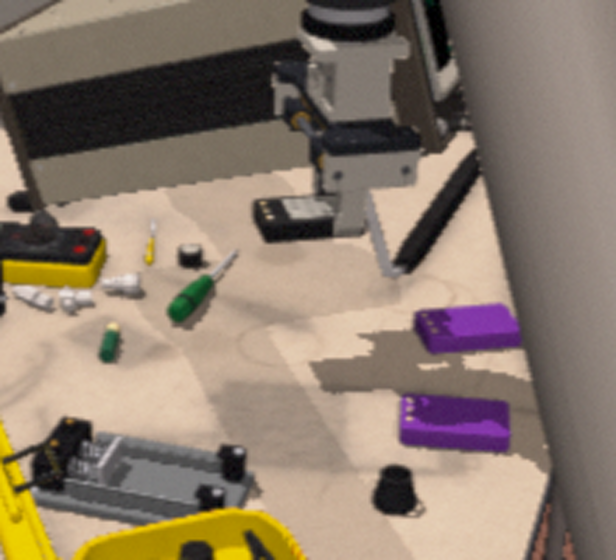

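```bash
cat > tgt.py <<'E'
import sys,numpy as np
from rows import rows
from scipy.spatial.transform import Rotation as R
C=np.array([547.2,-230.6,0]);YAW=.063;XG=-24;ZG=4.2
def tcp(xn,hn,deg,y=0):
    t=np.radians(deg);P=R.from_euler('y',t).apply([XG-44,0,ZG])+[xn,y,10+hn]
    return R.from_euler('z',YAW).apply(P)+C,[np.pi,t,YAW]
if __name__=="__main__":
    a=list(map(float,sys.argv[1:]));p,e=tcp(*a[:3]);print(np.round(p,1),np.round(e,3));rows(p,e,int(a[3]))
E
python3 tgt.py 22 60 20 10
```

```text
[ 506.8 -233.1   97.2] [3.142 0.349 0.063]
[14.8, -20.0, 3.2] [0.008, -0.034, 0.049]
[13.9, -20.7, 2.9] [0.008, -0.034, 0.049]
[13.0, -21.3, 2.6] [0.008, -0.034, 0.049]
[12.0, -21.9, 2.4] [0.008, -0.034, 0.049]
[11.0, -22.5, 2.2] [0.008, -0.034, 0.049]
[10.0, -22.9, 2.0] [0.008, -0.034, 0.049]
[8.9, -23.4, 1.9] [0.008, -0.034, 0.049]
[7.8, -23.8, 1.8] [0.008, -0.034, 0.049]
[6.7, -24.1, 1.7] [0.008, -0.034, 0.049]
[5.6, -24.4, 1.7] [0.008, -0.034, 0.049]
```

```bash
python3 -m jog '[[15,-20,3,0.008,-0.034,0.049],[14,-21,3,0.008,-0.034,0.049],[13,-21,3,0.008,-0.034,0.049],[12,-22,2,0.008,-0.034,0.049],[11,-22,2,0.008,-0.034,0.049],[10,-23,2,0.008,-0.034,0.049],[9,-23,2,0.008,-0.034,0.049],[8,-24,2,0.008,-0.034,0.049],[7,-24,2,0.008,-0.034,0.049],[6,-24,2,0.008,-0.034,0.049],[0,0,0,0,0,0],[0,0,0,0,0,0]]'; python3 tgt.py 22 8 20 4
python3 - <<'E'
from h import *
for c in("top","side"):
    im=bot.capture(c);im=cv2.cvtColor(im,cv2.COLOR_RGB2BGR);cv2.imwrite(f"pics/{c}4.png",im)
    if c=="side": cv2.imwrite("pics/s4.png",cv2.resize(im[150:300,170:370],None,fx=3.8,fy=3.8,interpolation=cv2.INTER_CUBIC))
E
```

```text
time: 8.2
tool_pos: [508.2, -233.9, 94.3]
tcp_rot: [3.137, 0.348, 0.061]
contact_force: [0.4, -0.8, -1.5]
grip_width: 53.8
finger_force: 29.9
[ 506.8 -233.1   45.2] [3.142 0.349 0.063]
[3.9, -0.3, 11.7] [0.001, -0.0, -0.0]
[3.9, -0.3, 11.7] [0.001, -0.0, -0.0]
[3.9, -0.2, 11.7] [0.001, -0.0, -0.0]
[3.9, -0.2, 11.6] [0.001, -0.0, -0.0]
```

View pics/s4.png

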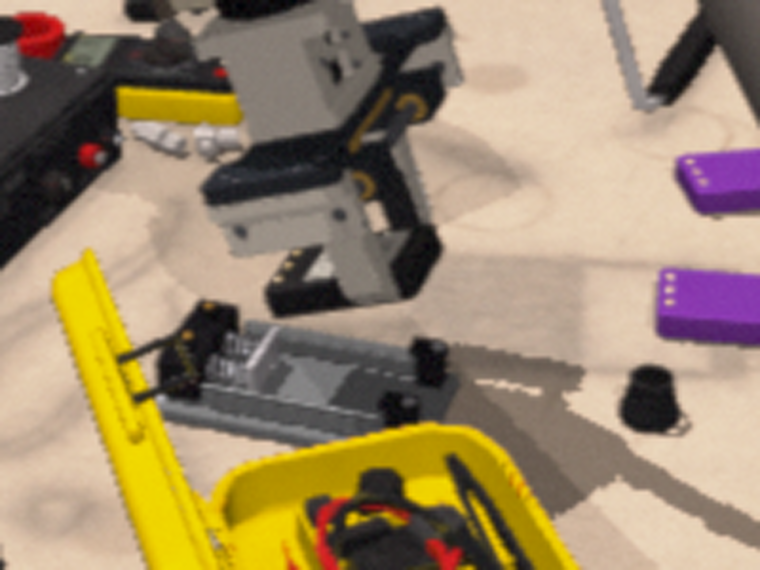

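Run:
```python
from h import *
o=bot.get_obs();T=R.from_euler('xyz',o["tcp_rot"])*R.from_euler('x',np.pi)
P=np.array([[44,27,0],[44,27,18],[44,-27,18],[-44,27,0],[-44,27,18],[-44,-27,18]],float)
w=T.apply(P-[-24,0,4.2])+o["tool_pos"]
print(((proj("side",w)-[170,150])*3.8).round())
print(w.round(1).tolist(), proj("top",w).round())
```

```text
[[270. 320.]
 [259. 292.]
 [293. 241.]
 [418. 299.]
 [407. 269.]
 [437. 218.]]
[[569.0, -204.6, 68.0], [575.1, -204.1, 84.9], [578.3, -258.0, 85.2], [486.3, -209.4, 97.9], [492.4, -209.0, 114.8], [495.7, -262.9, 115.1]] [[241. 189.]
 [241. 185.]
 [266. 185.]
 [238. 224.]
 [238. 219.]
 [264. 220.]]
```

```bash
python3 -m jog '[[4,0,12,0,0,0],[4,-1,12,0,0,0],[4,0,12,0,0,0],[4,0,10,0,0,0],[0,0,0,0,0,0],[0,0,0,0,0,0]]'; python3 tgt.py 22 0 20 4
```

```text
time: 8.9
tool_pos: [507.8, -233.4, 46.5]
tcp_rot: [3.137, 0.347, 0.059]
contact_force: [-0.9, 1.3, -2.6]
grip_width: 53.4
finger_force: 29.9
[ 506.8 -233.1   37.2] [3.142 0.349 0.063]
[0.6, -0.1, 2.3] [0.001, -0.001, -0.001]
[0.6, -0.1, 2.3] [0.001, -0.001, -0.001]
[0.6, -0.1, 2.3] [0.001, -0.001, -0.001]
[0.6, -0.1, 2.3] [0.001, -0.001, -0.001]
```

```bash
python3 tgt.py 24 1 23 5
```

```text
[ 510.3 -232.9   41.4] [3.142 0.401 0.063]
[0.8, -0.1, 0.8] [0.001, -0.011, -0.001]
[0.8, -0.1, 0.8] [0.001, -0.011, -0.001]
[0.8, -0.1, 0.8] [0.001, -0.011, -0.001]
[0.9, -0.1, 0.8] [0.001, -0.011, -0.001]
[0.9, -0.1, 0.7] [0.001, -0.011, -0.001]
```

```bash
python3 -m jog '[[0.8,0,0.8,0.001,-0.011,-0.001],[0.8,0,0.8,0.001,-0.011,-0.001],[0.8,0,0.8,0.001,-0.011,-0.001],[0.8,0,0.8,0.001,-0.011,-0.001],[0.8,0,0.8,0.001,-0.011,-0.001],[0,0,0,0,0,0],[0,0,0,0,0,0]]'; python3 -m jog '[[0.4,0,0.9,0,0,0],[0.4,0,0.9,0,0,0],[0,0,0,0,0,0],[0,0,0,0,0,0]]';  python3 tgt.py 24 0 23 5
```

```text
time: 9.6
tool_pos: [510.7, -233.3, 41.6]
tcp_rot: [-3.14, 0.4, 0.065]
contact_force: [0.3, 4.4, -1.5]
grip_width: 53.6
finger_force: 29.9
time: 10.0
tool_pos: [510.4, -233.4, 40.2]
tcp_rot: [-3.14, 0.401, 0.064]
contact_force: [-0.5, 6.0, 1.6]
grip_width: 54.1
finger_force: 29.9
[ 510.3 -232.9   40.4] [3.142 0.401 0.063]
[-0.0, -0.1, -0.0] [-0.0, -0.0, 0.0]
[-0.0, -0.1, -0.0] [-0.0, -0.0, 0.0]
[-0.0, -0.1, -0.0] [-0.0, -0.0, 0.0]
[-0.0, -0.1, -0.0] [-0.0, -0.0, 0.0]
[-0.0, -0.1, -0.0] [-0.0, -0.0, 0.0]
```

```bash
python3 -m jog '[[0,-0.8,0,0,0,0],[0,-0.8,0,0,0,0],[0,0,0,0,0,0],[0,0,0,0,0,0]]';  python3 -m jog '[[0,-0.7,0,0,0,0],[0,0,0,0,0,0],[0,0,0,0,0,0]]'
```

```text
time: 10.4
tool_pos: [510.5, -233.0, 40.2]
tcp_rot: [3.141, 0.4, 0.063]
contact_force: [0.5, -1.2, 0.9]
grip_width: 53.7
finger_force: 30.0
time: 10.7
tool_pos: [510.5, -231.7, 40.0]
tcp_rot: [-3.141, 0.4, 0.064]
contact_force: [0.6, -1.8, 0.5]
grip_width: 53.8
finger_force: 30.0
```

```bash
sed -i 's/-230.6,0/-229.4,0/' tgt.py; python3 tgt.py 36 0.3 21 8
```

```text
[ 521.3 -231.    38.6] [3.142 0.367 0.063]
[1.3, 0.0, -0.4] [-0.0, 0.004, 0.0]
[1.3, 0.0, -0.4] [-0.0, 0.004, 0.0]
[1.3, 0.0, -0.3] [-0.0, 0.004, 0.0]
[1.3, 0.0, -0.3] [-0.0, 0.004, 0.0]
[1.3, -0.0, -0.3] [-0.0, 0.004, 0.0]
[1.3, -0.0, -0.3] [-0.0, 0.004, 0.0]
[1.3, -0.0, -0.3] [-0.0, 0.004, 0.0]
[1.3, -0.0, -0.3] [-0.0, 0.004, 0.0]
```

```bash
python3 -m jog '[[1.3,0,-0.4,0,0.004,0],[1.3,0,-0.4,0,0.004,0],[1.3,0,-0.4,0,0.004,0],[1.3,0,-0.4,0,0.004,0],[0,0,0,0,0,0]]'; python3 -m jog '[[1.3,0,-0.3,0,0.004,0],[1.3,0,-0.3,0,0.004,0],[1.3,0,-0.3,0,0.004,0],[1.3,0,-0.3,0,0.004,0],[0,0,0,0,0,0],[0,0,0,0,0,0]]'; python3 tgt.py 42 0.3 20 5
```

```text
time: 11.2
tool_pos: [515.8, -230.8, 39.3]
tcp_rot: [-3.14, 0.384, 0.064]
contact_force: [-0.6, 0.8, 0.5]
grip_width: 53.7
finger_force: 29.9
time: 11.8
tool_pos: [520.7, -230.6, 38.5]
tcp_rot: [-3.14, 0.369, 0.064]
contact_force: [-3.7, 1.3, 1.1]
grip_width: 53.8
finger_force: 29.9
[ 526.8 -230.7   37.5] [3.142 0.349 0.063]
[1.2, 0.1, -0.2] [-0.0, 0.004, 0.0]
[1.2, 0.1, -0.2] [-0.0, 0.004, 0.0]
[1.2, 0.1, -0.2] [-0.0, 0.004, 0.0]
[1.2, 0.1, -0.2] [-0.0, 0.004, 0.0]
[1.2, 0.1, -0.2] [-0.0, 0.004, 0.0]
```

```bash
python3 -m jog '[[1.2,0.1,-0.2,0,0.004,0],[1.2,0.1,-0.2,0,0.004,0],[1.2,0.1,-0.2,0,0.004,0],[1.2,0.1,-0.2,0,0.004,0],[1.2,0.1,-0.2,0,0.004,0],[0,0,0,0,0,0],[0,0,0,0,0,0]]'; python3 tgt.py 45.5 0.3 17 8
```

```text
time: 12.5
tool_pos: [526.0, -230.5, 37.3]
tcp_rot: [-3.139, 0.351, 0.064]
contact_force: [-7.0, 1.1, 1.7]
grip_width: 53.4
finger_force: 29.9
[ 528.9 -230.6   34.2] [3.142 0.297 0.063]
[0.5, 0.0, 0.2] [-0.0, 0.007, 0.0]
[0.5, 0.0, 0.2] [-0.0, 0.007, 0.0]
[0.5, 0.0, 0.2] [-0.0, 0.007, 0.0]
[0.5, 0.0, 0.2] [-0.0, 0.007, 0.0]
[0.5, 0.0, 0.3] [-0.0, 0.007, 0.0]
[0.5, 0.0, 0.3] [-0.0, 0.007, 0.0]
[0.5, 0.0, 0.3] [-0.0, 0.007, 0.0]
[0.5, 0.0, 0.3] [-0.0, 0.007, 0.0]
```

```bash
python3 -m jog '[[0.5,0,0.2,0,0.007,0],[0.5,0,0.2,0,0.007,0],[0.5,0,0.2,0,0.007,0],[0.5,0,0.2,0,0.007,0],[0,0,0,0,0,0],[0,0,0,0,0,0]]'; python3 -m jog '[[0.5,0,0.3,0,0.007,0],[0.5,0,0.3,0,0.007,0],[0.5,0,0.3,0,0.007,0],[0.5,0,0.3,0,0.007,0],[0,0,0,0,0,0],[0,0,0,0,0,0]]'; python3 tgt.py 46 0.3 12.5 8
```

```text
time: 13.1
tool_pos: [527.2, -230.5, 35.8]
tcp_rot: [-3.139, 0.324, 0.064]
contact_force: [-7.8, 0.7, 1.8]
grip_width: 54.1
finger_force: 29.9
time: 13.7
tool_pos: [528.4, -230.4, 34.0]
tcp_rot: [-3.139, 0.297, 0.064]
contact_force: [-8.8, 1.1, 0.1]
grip_width: 54.1
finger_force: 29.9
[ 527.8 -230.6   29.1] [3.142 0.218 0.063]
[0.1, 0.0, 0.6] [-0.0, 0.01, 0.0]
[0.1, 0.0, 0.6] [-0.0, 0.01, 0.0]
[0.1, 0.0, 0.6] [-0.0, 0.01, 0.0]
[0.1, 0.0, 0.6] [-0.0, 0.01, 0.0]
[0.1, 0.0, 0.6] [-0.0, 0.01, 0.0]
[0.1, 0.0, 0.6] [-0.0, 0.01, 0.0]
[0.1, 0.0, 0.6] [-0.0, 0.01, 0.0]
[0.1, 0.0, 0.6] [-0.0, 0.01, 0.0]
```

Run:
```python
from h import *
im=cv2.cvtColor(bot.capture("side"),cv2.COLOR_RGB2BGR)
o=bot.get_obs();T=R.from_euler('xyz',o["tcp_rot"])*R.from_euler('x',np.pi)
P=np.array([[44,27,0],[44,27,18],[44,-27,18],[-44,27,0],[-44,27,18],[-44,-27,18],[-44,-27,0]],float)
w=T.apply(P-[-24,0,4.2])+o["tool_pos"]
cw=R.from_euler('z',-.063).apply(w-[547.2,-229.4,10]);print(cw.round(1).tolist())
im=cv2.resize(im[205:285,200:300],None,fx=7,fy=7,interpolation=cv2.INTER_CUBIC)
for q in (proj("side",w)-[200,205]+.5)*7: cv2.circle(im,tuple(int(v) for v in q),3,(0,0,255),-1)
cv2.imwrite("pics/s5.png",im)
```

```text
[[45.0, 27.3, 0.1], [50.2, 27.2, 17.3], [50.2, -26.8, 17.2], [-39.2, 27.2, 25.8], [-33.9, 27.1, 43.1], [-33.9, -26.9, 42.9], [-39.2, -26.8, 25.7]]
```

View pics/s5.png

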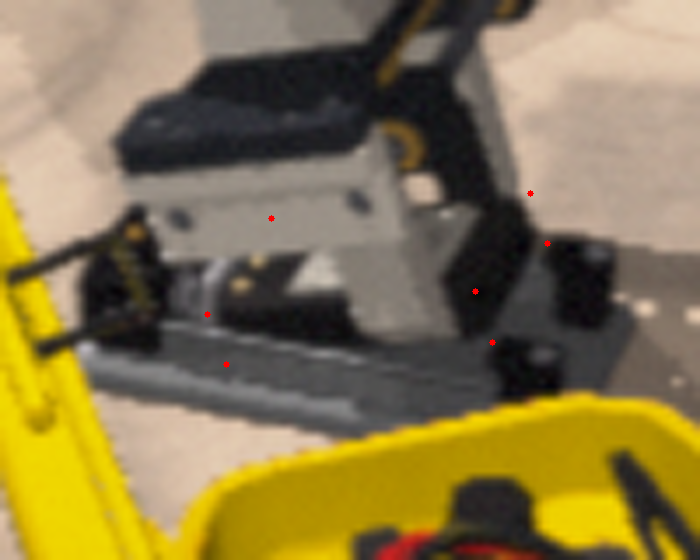

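```bash
python3 -m jog '[[0,0,0.6,0,0.01,0],[0,0,0.6,0,0.01,0],[0,0,0.6,0,0.01,0],[0,0,0.6,0,0.01,0],[0,0,0,0,0,0]]'; python3 -m jog '[[0.1,0,0.6,0,0.01,0],[0,0,0.6,0,0.01,0],[0.1,0,0.6,0,0.01,0],[0,0,0.6,0,0.01,0],[0,0,0,0,0,0],[0,0,0,0,0,0]]'; python3 tgt.py 45.7 0.3 12 1
```

```text
time: 14.25
tool_pos: [528.0, -230.5, 31.5]
tcp_rot: [-3.139, 0.255, 0.064]
contact_force: [-7.1, 0.5, -0.8]
grip_width: 53.6
finger_force: 29.9
time: 14.85
tool_pos: [527.8, -230.5, 29.0]
tcp_rot: [-3.14, 0.215, 0.064]
contact_force: [-6.8, -0.2, -1.2]
grip_width: 53.8
finger_force: 29.9
[ 527.3 -230.7   28.5] [3.142 0.209 0.063]
[-0.4, 0.1, 0.5] [-0.002, 0.006, 0.001]
```

```bash
python3 -m jog '[[0,0,0,0,0,0],[0,0,0,0,0,0],[0,0,0,0,0,0],[0,0,0,0,0,0]]' 80; python3 -m jog '[[0,0,-10,0,0,0],[0,0,-20,0,0,0],[0,0,-25,0,0,0],[0,0,-10,0,0.1,0],[0,0,0,0,0.115,0],[0,0,0,0,0,0]]' 80
python3 - <<'E'
from h import *
im=cv2.cvtColor(bot.capture("side"),cv2.COLOR_RGB2BGR)
cv2.imwrite("pics/s6.png",cv2.resize(im[205:285,200:300],None,fx=7,fy=7,interpolation=cv2.INTER_CUBIC))
E
```

```text
time: 15.25
tool_pos: [529.7, -230.8, 29.8]
tcp_rot: [-3.141, 0.211, 0.064]
contact_force: [-1.0, -0.3, 0.1]
grip_width: 73.2
finger_force: 0.0
time: 15.85
tool_pos: [541.0, -229.8, 94.4]
tcp_rot: [-3.14, -0.003, 0.062]
contact_force: [-0.6, 0.3, 0.2]
grip_width: 73.4
finger_force: 0.0
```

View pics/s6.png

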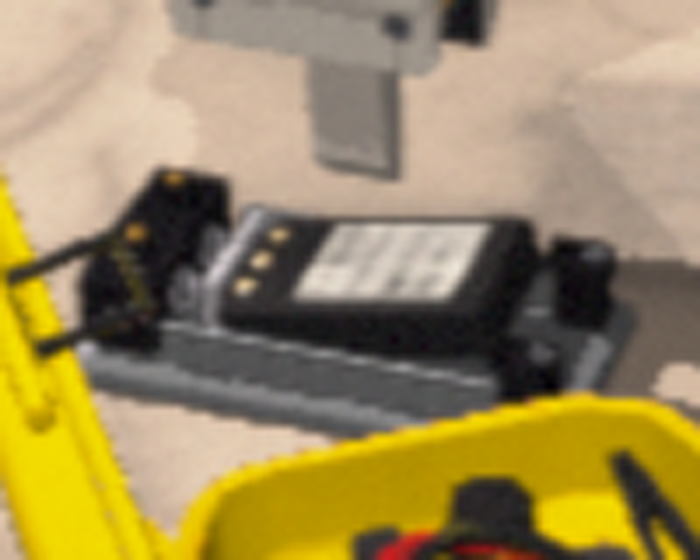

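```bash
python3 -m jog '[[-10,0.5,5,0,0,0],[-10,0.5,10,0,0,0],[0,0,10,0,0,0],[0,0,10,0,0,0],[0,0,5,0,0,0],[0,0,0,0,0,0],[0,0,0,0,0,0],[0,0,0,0,0,0]]' 0; python3 tgt.py 0 0 0 1 >/dev/null; python3 -c "
from plant import bot;print(bot.get_obs()['contact_force'])"
```

```text
time: 16.7
tool_pos: [523.4, -232.2, 53.4]
tcp_rot: [-3.141, -0.003, 0.064]
contact_force: [0.2, -1.2, -0.3]
grip_width: 14.3
finger_force: 0.0
[ 0.2052267  -1.17393612 -0.32325942]
```

```bash
python3 -m jog '[[0,0,2,0,0,0],[0,0,2,0,0,0],[0,0,2,0,0,0],[0,0,2,0,0,0],[0,0,2,0,0,0],[0,0,2,0,0,0],[0,0,0,0,0,0],[0,0,0,0,0,0]]'
```

```text
time: 17.5
tool_pos: [523.0, -232.1, 41.0]
tcp_rot: [-3.141, -0.002, 0.064]
contact_force: [-0.8, -0.1, 0.7]
grip_width: 0.5
finger_force: 0.1
```

```bash
python3 -m jog '[[0,0,1.5,0,0,0],[0,0,1.5,0,0,0],[0,0,1.5,0,0,0],[0,0,1.5,0,0,0],[0,0,0,0,0,0]]'; python3 -m jog '[[0,0,1.5,0,0,0],[0,0,1.5,0,0,0],[0,0,1.5,0,0,0],[0,0,0,0,0,0],[0,0,0,0,0,0]]'
```

```text
time: 18.0
tool_pos: [522.9, -232.1, 34.8]
tcp_rot: [-3.141, -0.002, 0.064]
contact_force: [-1.1, -0.2, 1.2]
grip_width: 0.2
finger_force: 0.5
time: 18.5
tool_pos: [523.1, -232.0, 30.3]
tcp_rot: [-3.14, -0.002, 0.064]
contact_force: [0.3, -0.5, 0.1]
grip_width: 0.2
finger_force: 0.0
```

```bash
python3 -m jog '[[0,0,1,0,0,0],[0,0,1,0,0,0],[0,0,0.8,0,0,0],[0,0,0,0,0,0],[0,0,0,0,0,0]]'; python3 -m jog '[[0,0,-20,0,0,0],[0,0,-40,0,0,0],[0,0,-45,0,0,0],[-45,0,-45,0,0,0],[-45,0,-45,0,0,0],[-45,0,-20,0,0,0],[0,0,0,0,0,0]]'
python3 - <<'E'
from h import *
im=cv2.cvtColor(bot.capture("side"),cv2.COLOR_RGB2BGR)
bot.capture("top")
a=cv2.resize(im[205:285,200:300],None,fx=5,fy=5,interpolation=cv2.INTER_CUBIC)
cv2.imwrite("pics/s7.png",a)
for c,n in(("side",(245,243)),("top",(252,200))):
    for d in bot.outline_of("pack",c):
        if np.hypot(*(np.array(d["pixel"])-n))<25:
            x,f=fit({c:d["mask"].astype(np.float32)},PACK,[547,-230,6.3],10);print(c,x.round(1),round(f,3))
for t,n in(("cell","top"),("loupe","top"),("nine_volt","top")):
    print(t,[ray("top",d["pixel"],8).round().tolist() for d in bot.outline_of(t,n)[:2]])
E
```

```text
time: 19.0
tool_pos: [523.1, -232.1, 28.3]
tcp_rot: [-3.141, -0.003, 0.064]
contact_force: [-2.3, 1.1, 5.6]
grip_width: 0.5
finger_force: 2.7
time: 19.7
tool_pos: [404.5, -240.2, 226.3]
tcp_rot: [3.139, -0.005, 0.062]
contact_force: [0.5, 0.3, -0.4]
grip_width: 0.3
finger_force: 0.0
side [ 551.8 -242.3    5.3] 0.267
top [ 578.4 -235.9   34.6] 0.739
cell [[668.0, -424.0, 8.0]]
loupe []
nine_volt [[672.0, -38.0, 8.0]]
```

View pics/s7.png

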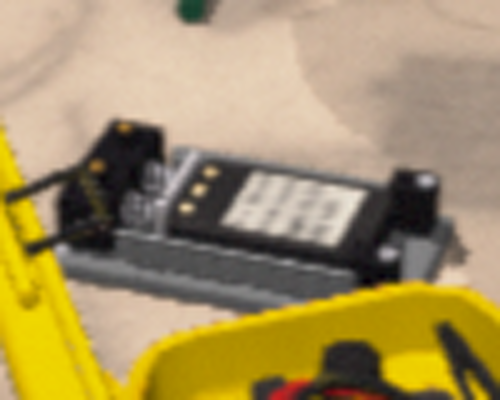

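Run:
```python
from h import *
def lab(im,c,roi):
    x0,y0,x1,y1=roi;h=im[y0:y1,x0:x1];g=cv2.cvtColor(h,cv2.COLOR_BGR2GRAY);s=cv2.cvtColor(h,cv2.COLOR_BGR2HSV)[...,1]
    m=((g>120)&(s<75)).astype(np.uint8);n,l,st,ce=cv2.connectedComponentsWithStats(m);k=[i for i in range(1,n) if st[i,0]>0 and st[i,1]>0 and st[i,0]+st[i,2]<x1-x0 and st[i,1]+st[i,3]<y1-y0]
    k=max(k,key=lambda i:st[i,4]);return ce[k]+[x0,y0],st[k,4]
for c,r0,r1 in(("side",(285,190,332,218),(228,232,280,258)),("top",(335,207,380,258),(235,170,272,232))):
    a=cv2.imread(f"pics/{c}0.png");b=cv2.cvtColor(bot.capture(c),cv2.COLOR_RGB2BGR);cv2.imwrite(f"pics/{c}9.png",b)
    for im,r,z,C,y in((a,r0,18,[507.5,-469.8,0],.553),(b,r1,28,[547.2,-229.4,0],.063)):
        try:
            p,n=lab(im,c,r);print(c,p.round(1),n,R.from_euler('z',-y).apply(ray(c,p,z)-C).round(1))
        except Exception as e: print(c,e)
```

```text
side [293. 199.] 1 [ 35.9 -15.5  18. ]
side [258.5 246.1] 282 [-4.8 -1.2 28. ]
top [358.2 233.9] 426 [-5.4 -0.7 18. ]
top [253.2 183.2] 51 [49.7  0.1 28. ]
```

```bash
python3 -c "
from plant import bot;print(bot.close_job())"
```

```text
the job is handed in; nothing more can be done
None
```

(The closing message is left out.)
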